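# Aim the welding turntable and the fume nozzle

### The arm

A 6-joint arm with a two-finger parallel gripper is mounted at the origin on the work surface. World frame = base frame: x ahead of the robot, y to its left, z up, the work surface at z = 0. Lengths are in mm, angles in rad, forces in N, time in s.
With the tool pointing down it reaches from about 400 to 925 mm from the base axis. Payload 12.5 kg.
Tool frame: the origin (TCP) lies midway between the tips of the shut fingers; the grasp point (between the pads) lies 19 mm behind it; z points along the fingers, y is the line along which they close (so a half turn about z gives the same grasp; the last joint's range is limited). The gripper opens to 95 mm and grips with 3 to 60 N. Pads are 20 mm wide; open, the fingers measure 119 mm over their backs; the gripper's body (75 mm by 180 mm) begins 59 mm behind the grasp point.
Start: joints at [-0.106, 0.491, 1.559, -0, 1.092, -0.106], TCP at [625.017, 0.021, 214.661] pointing down, gripper open.
Joint ranges: [-3.1, 3.1], [-0.84, 2.19], [0.05, 2.79], [-1.13, 4.28], [0.06, 2.93], [-2.69, 2.69]. Speed limits (rad/s): [2.22, 2.22, 2.79, 3.14, 3.14, 3.14].

### API

Orientations are given as [roll, pitch, yaw] about the fixed x, y, z axes, in that order (R = Rz(yaw) Ry(pitch) Rx(roll)).
In Python, from cell import env gives the robot as it stands.
- The arm moves only by the tool carry_out, never from a script. Its argument "series" is a list of rows, each a list of 4 numbers: the shift along the world's x, y, z normalised to -1 to 1, where 1 is 5 cm, then the turn about the world's z normalised to -1 to 1, where 1 is 6 degrees. In form: [[x, y, z, turn], ...]. A call has exactly 5 rows; each row shifts and turns the commanded pose from where the row before left it; what a row does not reach is not made up. A row lasts 1/10 s, in which the tool goes at most 50 mm and 8.59 degrees, less where a joint would pass 70% of its speed; a pose out of reach is approached as far as the arm can. A call with a number of a shift or a turn outside -1 to 1 is refused whole. A call with a gripper value outside its range is refused whole. "fingers" is the closure, from -1 (fully open) to 1 (shut), set as the call begins (left out, the last holds). The fingers move at their own pace and stop on an object; the grip force is fixed at half the most. Time passes only in rows, so rows that do not move let the fingers close, or fill a call up. It gives the time, the measured TCP pose, the force, the opening and the grip force at its end, in the units of the state.
- env.state(): the state, without advancing time (a new reading comes with each control period).
- env.read_camera(name): name is "scene" or "side" or "wrist"; returns the picture (384x512x3 uint8, red, green, blue); there is no depth.
- env.calibration(name): a dict with "K" (3x3 intrinsics, pixels), "pose" (4x4, takes a point from camera to world coordinates). Camera axes: x right, y down, z forward; pixel columns grow to the right and rows downward; lengths in mm; the calibration is good to about 2 mm. A picture is of the moment at which its call begins: read the wrist's pose just before it. calibration takes no time and is no camera call; for the wrist camera it gives the pose at the moment of the call.
- env.job_done(): hands the job in; it is judged then, once.
Trained networks look in the newest picture that a camera, given by its name, has taken for a name from the list of things; names that differ only in an ending like _2 or _b are one class to them, and where a whole thing is asked for, a point or a joint stands for the part that bears it (a point fixed in the world has none). Each returns a list of dicts, best first, with "conf" (0 to 1); they miss things now and then, are a little off and sometimes report something else, mostly with a low value. They report only what shows in the picture. A call takes as long as a camera call. They do not tell look-alikes from the thing itself.
- env.look_for(camera, label): "position" ([row, column] as shares, 0 to 1, of the picture: columns of its width, rows of its height, amid what is visible of it).
The state is a dict: "t": time; "joints": joint angles; "qvel": joint speeds; "tau": joint torques, N m; "eef_pos": TCP position; "tcp_rot": TCP orientation; "ft_force": force on the tool from outside, world axes, zero at the start; "moment": the same for the moment, N m; "opening": opening from 0.0 (shut) to 1.0 (fully open); "grip_force": force on a finger pad.
Only numpy, scipy, OpenCV 4.12 (cv2) and the standard library are available. Lean on these libraries where they do the work, as an engineer would, in place of code of your own. Each camera call takes 0.05 s, during which the arm holds its last target. There are 200 camera calls.

### The job

Make the bench ready for the next weld by pushing only, with the fingers: push the bench turntable round by its spokes until its one long pointed arm points straight at the forked torch rest (not at the plain round pin), and push the fume nozzle round by its tail bar until its wide mouth faces straight at the middle of the turntable, in whichever order you like. Push gently, and touch turntable and nozzle with nothing but the fingers. Do not touch the short tube standing on the turntable, which must ride round upright in the middle; leave everything else on the table where it is, and let go with both aimed.

Things in the scene. Friction and masses are not known exactly. Their poses are not given: they have to be found in the camera images.
- turntable: Hand-turned welding turntable, fixed to the table. Origin: on its vertical axis, at table height; its yaw is the foot's and means nothing. Foot of radius 62 mm up to 8 mm high, tapering to a neck of radius 36 mm; on it turns a steel disc of radius 60 mm, from 40 to 52 mm above the table, with four level spokes (see rotor_axis).
- rotor_axis (a point): On the turntable's axis, 46 mm up, turning with the disc; z up. Round 12 mm steel spokes stand out level from the disc's rim, centre line 46 mm above the table, free air beneath. The long arm, along this point's +x, ends in a 32 mm wide cone with its point 144 mm from the axis; three plain short spokes, along +y, -x and -y, end 96 mm from the axis.
- rotor (a joint): Angle of the disc with respect to the foot, rad, positive anticlockwise from above. It turns either way with steady friction (about 0.15 N m, i.e. under 2 N on a spoke), has no spring, and stays where it is left.
- torch_rest: Torch rest, fixed upright on the table near the turntable, 150 to 190 mm from its axis, on its left or its right side: thin steel post with a V-shaped fork on top, 85 mm tall and 62 mm across the fork, on a foot of 40 mm diameter. Origin: centre of its foot at table height. It is where the long arm must point.
- pin: Plain round locating pin, fixed upright on the table on the other side of the turntable: 22 mm diameter, 75 mm tall, on a foot of 40 mm diameter. Origin: centre of its foot at table height. Not the target.
- tube: Short loose steel tube, 40 mm outside diameter, 44 mm tall, 3 mm wall, standing loose on the middle of the turntable's disc (top 96 mm above the table). Origin: centre of its lower end. Not to be touched.
- nozzle_stand: Foot of the swivelling fume nozzle, fixed to the table: disc of 100 mm diameter, 12 mm high, with a stem of 60 mm diameter. Origin: on the vertical swivel axis, at table height; its yaw means nothing. On it turns the black nozzle: upright body of 56 mm diameter up to 93 mm high, and a level funnel with a round mouth of 88 mm diameter, 120 mm from the axis, its top 104 mm above the table.
- nozzle_axis (a point): On the swivel axis, 50 mm above the table, turning with the nozzle; z up. Its x axis points out of the middle of the mouth. Along its -x, away from the mouth, lies the tail: a round steel bar of 12 mm diameter, centre line 50 mm above the table, free air beneath it (12 mm foot disc near the axis), reaching to 120 mm from the axis, with an 18 mm ball at its end.
- nozzle (a joint): Angle of the nozzle with respect to its foot, rad, positive anticlockwise from above. It turns either way with steady friction (about 0.15 N m), has no spring, and stays where it is left.
- offcut: Bystander: loose upright tube, 32 mm diameter, 60 mm tall, between turntable and nozzle on the robot's side. Origin: centre of its lower end.
- magnet: Bystander: square grey block magnet, 60 x 60 x 22 mm, between turntable and nozzle on the far side. Origin: centre of its underside.
- brush: Bystander: hand brush about 200 mm long, lying at the far side. Origin: centre of its underside.
- hammer: Bystander: hammer about 260 mm long, lying at the right side. Origin: near the middle of its underside.
- clamp: Bystander: C-shaped clamp frame, about 80 x 150 x 18 mm, lying at the far side. Origin: on its open side, at table height.
- tin: Bystander: aluminium tin, 60 mm diameter, 70 mm tall, at the left. Origin: centre of its underside.
- block: Bystander: loose steel block, 50 x 40 x 35 mm, at the far side. Origin: centre of its underside.
Not all that is in view belongs to the job. What is shaped like the torch_rest but pink or yellow is not meant.

How it is judged:
By the outcome, as a careful person would: the job done as asked, in the order asked, and still so for the second after the job is handed in, with the robot touching nothing.
It also fails if it takes over 64 s, if anything falls off the work surface, if the arm or the gripper's body presses on something with over 40 N, if the wrist force passes 120 N, or if a joint passes its speed limit or range.

## Working session

There is one attempt and no reset: what is moved stays moved. The work goes in short steps, Python scripts to look and compute and a tool call to move; the robot and the scene stay as the last step left them, time stands still between calls to the robot, and variables do not carry over. Pictures are saved under pics/ and viewed, at most 10 in all, crops included, and the job is handed in when it is done.

Besides the shell and the picture viewer there is one more tool, called after "Emit:" as name(argument=value, ...), one argument or row to a line, values as JSON. carry_out: Moves the arm, as the interface text tells. Its arguments: {"type":"object","properties":{"series":{"type":"array","items":{"type":"array","items":{"type":"number","minimum":-1,"maximum":1}}},"fingers":{"type":"number"}},"required":["series"]}

```bash
mkdir -p pics; cat > h.py <<'E'
import numpy as np, cv2
from cell import env
def ray(cam,px,z,cal=None):
    c=cal or env.calibration(cam); K=np.array(c["K"]);P=np.array(c["pose"])
    d=P[:3,:3]@np.linalg.inv(K)@np.array([px[0],px[1],1.]); o=P[:3,3]
    return o+d*(z-o[2])/d[2]
def proj(cam,p,cal=None):
    c=cal or env.calibration(cam); K=np.array(c["K"]);P=np.array(c["pose"])
    q=K@(P[:3,:3].T@(np.array(p,float)-P[:3,3])); return q[:2]/q[2]
def snap(cam,name,s=1.5):
    im=env.read_camera(cam); cv2.imwrite(f"pics/{name}.png",cv2.resize(im[:,:,::-1],None,fx=s,fy=s,interpolation=cv2.INTER_CUBIC)); return im
E
python3 - <<'E'
from h import *
for c in("scene","side","wrist"):
    im=snap(c,c+"0"); np.save(f"pics/{c}0.npy",im)
    k=env.calibration(c); print(c,np.round(k["pose"],2).tolist(),np.round(k["K"],0).tolist())
for c in("scene","side"):
  for l in("turntable","torch_rest","pin","nozzle_stand","tube","offcut","magnet","tin"):
    for r in env.look_for(c,l)[:3]:
        p=r["position"];px=(p[1]*512,p[0]*384); print(c,l,round(r["conf"],2),np.round(px),np.round(ray(c,px,40)[:2]))
print(env.state()["t"])
E
```

```text
scene [[-0.85, 0.4, -0.34, 1082.61], [0.53, 0.62, -0.58, 829.47], [-0.02, -0.67, -0.74, 1106.24], [0.0, 0.0, 0.0, 1.0]] [[457.0, 0.0, 257.0], [0.0, 457.0, 190.0], [0.0, 0.0, 1.0]]
side [[-0.91, -0.24, 0.33, 179.51], [-0.41, 0.51, -0.76, 978.45], [0.01, -0.83, -0.56, 766.25], [0.0, 0.0, 0.0, 1.0]] [[418.0, 0.0, 260.0], [0.0, 418.0, 193.0], [0.0, 0.0, 1.0]]
wrist [[1.0, 0.0, -0.0, 625.86], [-0.0, -0.96, -0.29, 82.53], [-0.0, 0.29, -0.96, 383.85], [0.0, 0.0, 0.0, 1.0]] [[322.0, 0.0, 249.0], [0.0, 322.0, 192.0], [0.0, 0.0, 1.0]]
scene turntable 0.85 [308. 250.] [586. 268.]
scene turntable 0.6 [236. 282.] [808. 245.]
scene turntable 0.23 [407. 294.] [451. 517.]
scene torch_rest 0.71 [263. 216.] [625.  93.]
scene torch_rest 0.65 [300. 205.] [508. 121.]
scene pin 0.26 [310. 233.] [544. 222.]
scene nozzle_stand 0.9 [219. 158.] [ 616. -200.]
scene tube 0.68 [309. 234.] [550. 224.]
scene tube 0.27 [307. 249.] [586. 264.]
scene offcut 0.54 [304. 174.] [420.  21.]
scene magnet 0.64 [229. 206.] [691.   4.]
scene magnet 0.36 [243. 267.] [768. 216.]
scene tin 0.6 [409. 292.] [444. 515.]
scene tin 0.46 [216. 158.] [ 623. -203.]
side turntable 0.57 [237. 253.] [551. 272.]
side torch_rest 0.77 [283. 227.] [481. 127.]
side torch_rest 0.76 [244. 209.] [615.  94.]
side torch_rest 0.44 [277. 200.] [546.  10.]
side pin 0.63 [173. 275.] [652. 406.]
side pin 0.33 [289. 160.] [ 597. -232.]
side nozzle_stand 0.76 [293. 159.] [ 588. -245.]
side tube 0.75 [235. 237.] [582. 218.]
side offcut 0.65 [319. 213.] [411.  20.]
side magnet 0.7 [239. 194.] [662.  32.]
side tin 0.9 [233. 345.] [434. 519.]
0.95
```

View pics/scene0.png

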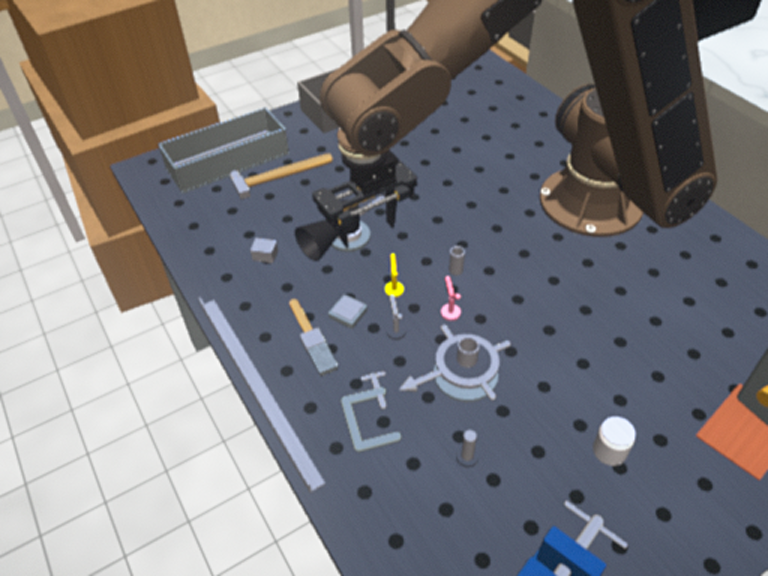

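View pics/side0.png

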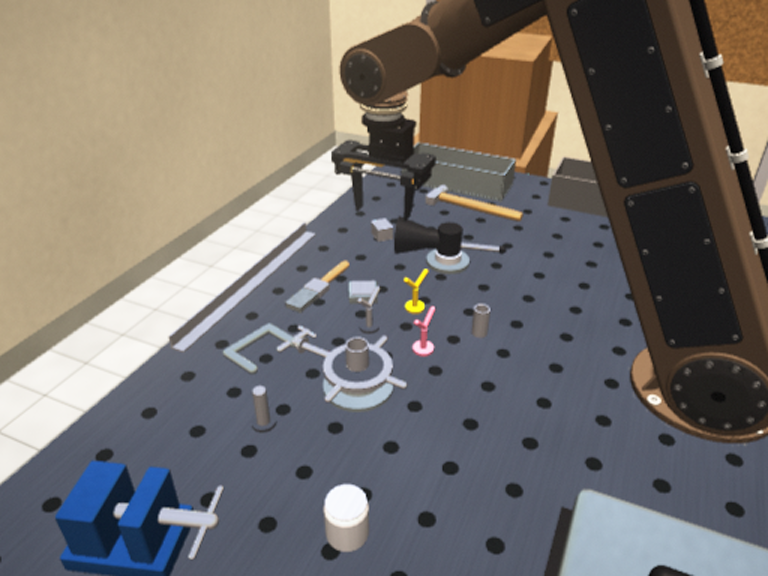

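The grey forked rest is at scene (397,332). Its look-alikes are yellow at (394,289), pink at (451,312) and the plain pin at (467,445). The long arm's tip is at about (402,388). I'll check this in a close crop.

```bash
python3 - <<'E'
from h import *
a=np.load("pics/scene0.npy")[155:315,190:350,::-1]; b=np.load("pics/side0.npy")[145:295,150:350,::-1]
cv2.imwrite("pics/c1.png",cv2.resize(a,None,fx=3.75,fy=3.75,interpolation=cv2.INTER_CUBIC))
cv2.imwrite("pics/c2.png",cv2.resize(b,None,fx=4,fy=4,interpolation=cv2.INTER_CUBIC))
E
```

```text
(no output)
```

View pics/c1.png

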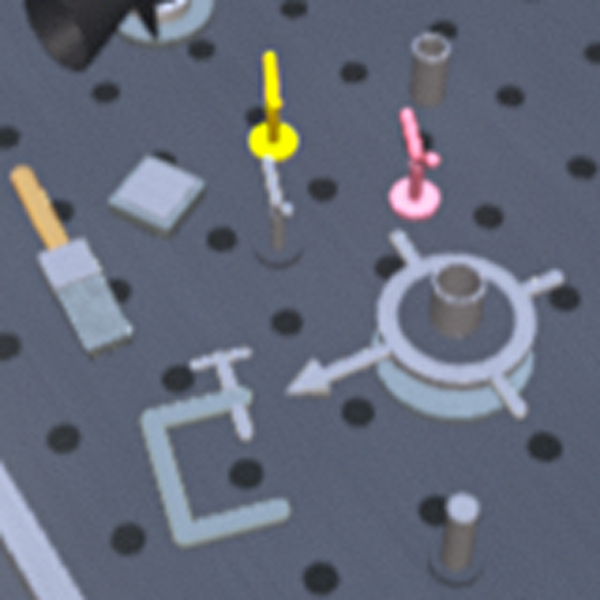

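View pics/c2.png

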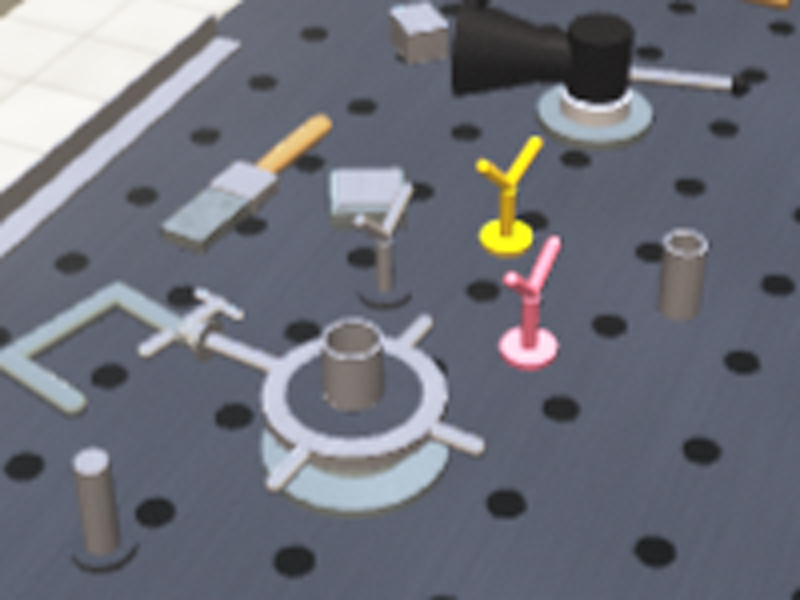

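View pics/wrist0.png

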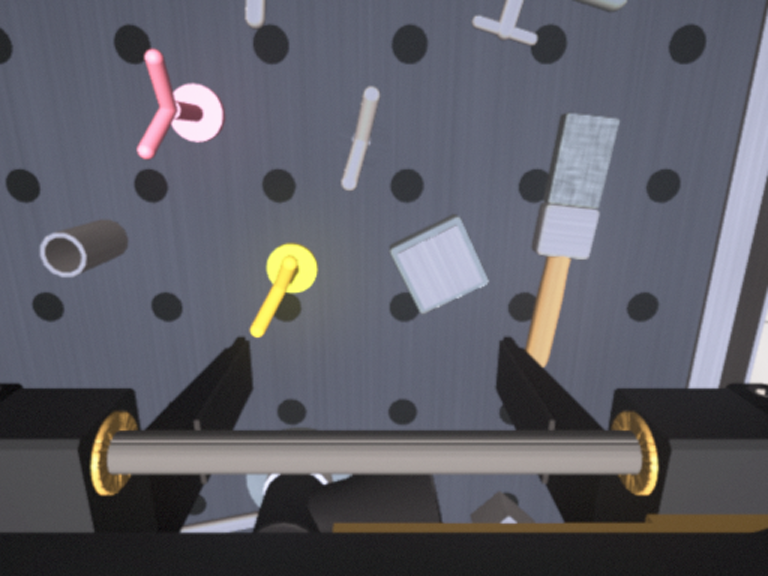

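```bash
python3 - <<'E'
from h import *
A=lambda u,v:(190+u/3.75,155+v/3.75); B=lambda u,v:(150+u/4,145+v/4)
def s(n,c,px,z): print(n,c,np.round(ray(c,px,z)[:2],1))
for n,p,z in [("tubetop",(459,280),96),("disc",(457,318),52),("tip",(288,392),46),("sp-x",(561,277),46),("spA",(396,236),46),("spB",(522,411),46),("restfoot",(277,247),2),("pinfoot",(456,563),2),("pintop",(462,507),75),("offtop",(431,48),60)]: s(n,"scene",A(*p),z)
for n,p,z in [("tubetop",(354,340),96),("disc",(354,392),52),("spA",(428,320),46),("sp-x",(482,447),46),("spB",(272,486),46),("restfoot",(385,292),2),("pinfoot",(104,552),2),("pintop",(92,462),75),("nozbody",(600,32),93),("nozfoot",(595,108),12),("ball",(740,87),50),("offtop",(685,244),60)]: s(n,"side",B(*p),z)
W=lambda u,v:(u/1.5,v/1.5)
c=env.calibration("wrist")
for n,p,z in [("fork1",(371,94),85),("fork2",(349,184),85),("forkmid",(360,141),60),("yfoot",(292,268),3),("pfoot",(197,113),3),("offtop",(66,255),60),("magnet",(440,264),22),("spA",(255,25),46)]: s(n,"wrist",W(*p),z)
E
```

```text
tubetop scene [561.1 248.4]
disc scene [561.2 251.2]
tip scene [702.3 234.7]
sp-x scene [467.4 259.9]
spA scene [551.  157.6]
spB scene [568.3 340.1]
restfoot scene [617.5  86.4]
pinfoot scene [664.4 394.8]
pintop scene [663.7 392.2]
offtop scene [412.9  13.2]
tubetop side [555.7 249. ]
disc side [556.8 248.5]
spA side [547.1 153.8]
sp-x side [464.  255.6]
spB side [566.8 340.7]
restfoot side [612.6  86.4]
pinfoot side [656.7 395.3]
pintop side [657.7 393.1]
nozbody side [ 551.2 -203.5]
nozfoot side [ 554.1 -214.3]
ball side [ 435.6 -238.3]
offtop side [407.8  12.4]
fork1 wrist [624.1 108.8]
fork2 wrist [610.6  57.8]
forkmid wrist [616.8  82.8]
yfoot wrist [558.9 -16.1]
pfoot wrist [494.1 102.9]
offtop wrist [413.8   7.9]
magnet wrist [676.7  -8. ]
spA wrist [551.  152.6]
```

Both cameras and the wrist view agree:
- **Turntable:** axis about (559,249.5), arm at −6°.
- **Grey rest:** (615.5,85.5), which lies at −71° from the turntable axis and 173 mm from it. That is inside 150–190 mm.
- **Nozzle:** axis about (555,−207), mouth at about 15°, needs about 90°.

I'll push the −x spoke clockwise by about 65°.

Emit:
carry_out(
  series=[
    [-0.4,0.6,0,0.4],
    [-0.4,0.6,0,0.4],
    [-0.4,0.6,0,0.4],
    [-0.4,0.6,0,0.4],
    [-0.4,0.6,0,0.4],
  ],
  fingers=1,
)

```text
t: 1.45
eef_pos: [524.1, 151.0, 214.8]
tcp_rot: [3.141, -0.0, 1.782]
ft_force: [0.4, 0.5, 0.9]
opening: 0.634
grip_force: 0.0
```

Emit:
carry_out(
  series=[
    [-0.4,0.6,0,0],
    [-0.4,0.6,0,0],
    [-0.18,0.36,0,0],
    [0,0,0,0],
    [0,0,0,0],
  ],
)

```text
t: 1.95
eef_pos: [476.2, 228.0, 214.8]
tcp_rot: [3.141, 0.0, 1.781]
ft_force: [0.7, -0.2, 0.1]
opening: 0.215
grip_force: 0.0
```

Emit:
carry_out(
  series=[
    [0,0,0,1],
    [0,0,0,1],
    [0,0,0,1],
    [0,0,0,1],
    [0,0,0,1],
  ],
)

```text
t: 2.45
eef_pos: [476.8, 226.8, 214.6]
tcp_rot: [-3.142, 0.0, 2.307]
ft_force: [-0.2, 0.2, 0.2]
opening: 0.005
grip_force: 0.0
```

Emit:
carry_out(
  series=[
    [0,0,-0.4,1],
    [0,0,-0.4,1],
    [0,0,-0.4,1],
    [0,0,-0.4,1],
    [0,0,-0.4,1],
  ],
)

```text
t: 2.95
eef_pos: [476.8, 226.8, 113.8]
tcp_rot: [3.141, 0.0, 2.83]
ft_force: [-0.2, 0.4, -0.2]
opening: 0.005
grip_force: 0.0
```

Emit:
carry_out(
  series=[
    [0,0,-0.2,1],
    [0,0,-0.2,1],
    [0,0,-0.1,1],
    [0,0,0,1],
    [0,0,0,1],
  ],
)

```text
t: 3.45
eef_pos: [476.8, 226.8, 89.3]
tcp_rot: [-3.142, -0.0, -2.929]
ft_force: [-0.8, 0.2, 0.0]
opening: 0.002
grip_force: 0.0
```

```bash
python3 - <<'E'
from h import *
s=env.state();print(s["eef_pos"],s["tcp_rot"],s["joints"],s["opening"])
snap("scene","s1",1); im=snap("wrist","w1",1)
a=cv2.imread("pics/s1.png")[120:320,180:380];a=cv2.resize(a,(384,384),interpolation=cv2.INTER_CUBIC)
cv2.imwrite("pics/m1.png",cv2.resize(np.hstack([a,cv2.imread("pics/w1.png")]),(800,343)))
E
```

```text
[476.78172661 226.80700696  89.2719685 ] [-3.14152987e+00 -4.35918668e-04 -2.92941842e+00] [ 3.18889086e-01  5.24850443e-01  1.92220933e+00 -2.49839976e-05
  6.94973011e-01 -1.46406229e+00] 0.0017041117561171347
```

View pics/m1.png

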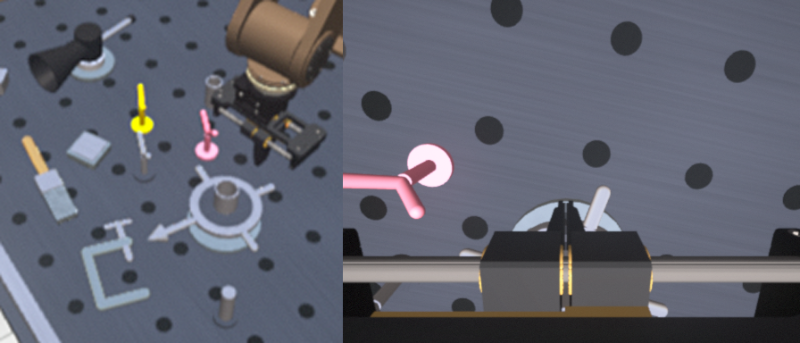

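Emit:
carry_out(
  series=[
    [0,0,-0.4,0],
    [0,0,-0.4,0],
    [0,0,-0.3,0],
    [0,0,0,0],
    [0,0,0,0],
  ],
)

```text
t: 4.05
eef_pos: [476.4, 227.6, 34.8]
tcp_rot: [3.142, -0.0, -2.935]
ft_force: [-0.0, -0.1, 0.7]
opening: 0.006
grip_force: 0.0
```

```bash
cat > arc.py <<'E'
import sys,numpy as np
from cell import env
cx,cy,r,step,n,sgn=map(float,sys.argv[1:7])
s=env.state();p=np.array(s["eef_pos"]);d=p[:2]-[cx,cy];f0=np.degrees(np.arctan2(d[1],d[0]))
print(p.round(1),"yaw",np.degrees(s["tcp_rot"][2]).round(1),"phi",f0.round(1),"r",np.hypot(*d).round(1))
q=p[:2]
for i in range(1,int(n)+1):
    f=np.radians(f0+sgn*step*i);t=np.array([cx,cy])+r*np.array([np.cos(f),np.sin(f)])
    print(((t-q)/50).round(3).tolist(),end=" "); q=t
E
python3 arc.py 558.5 249.5 83 4 18 -1
```

```text
[476.4 227.6  34.8] yaw -168.1 phi -165.1 r 85.0
[0.012, 0.123] [-0.018, 0.114] [-0.01, 0.115] [-0.002, 0.116] [0.006, 0.116] [0.014, 0.115] [0.022, 0.114] [0.03, 0.112] [0.038, 0.11] [0.045, 0.107] [0.053, 0.103] [0.06, 0.099] [0.067, 0.095] [0.073, 0.09] [0.079, 0.085] [0.085, 0.079] [0.09, 0.073] [0.095, 0.066]
```

Emit:
carry_out(
  series=[
    [0.01,0.12,-0.01,-0.6],
    [-0.02,0.115,0,-0.6],
    [-0.01,0.115,0,-0.65],
    [0,0.115,0,-0.65],
    [0.005,0.115,0,-0.65],
  ],
)

```text
t: 4.55
eef_pos: [475.9, 257.0, 35.3]
tcp_rot: [3.141, 0.001, 3.017]
ft_force: [0.9, -3.5, 0.3]
opening: 0.004
grip_force: 1.2
```

Emit:
carry_out(
  series=[
    [0.014,0.115,0,-0.65],
    [0.022,0.115,0,-0.65],
    [0.03,0.112,0,-0.65],
    [0.038,0.11,0,-0.65],
    [0.045,0.107,0,-0.65],
  ],
)

```text
t: 5.05
eef_pos: [483.2, 284.8, 35.3]
tcp_rot: [3.141, 0.001, 2.677]
ft_force: [-0.4, -2.8, 0.0]
opening: 0.003
grip_force: 1.1
```

Emit:
carry_out(
  series=[
    [0.053,0.103,0,-0.65],
    [0.06,0.1,0,-0.65],
    [0.067,0.095,0,-0.65],
    [0.073,0.09,0,-0.65],
    [0,0,0,0],
  ],
)

```text
t: 5.55
eef_pos: [496.1, 304.6, 35.2]
tcp_rot: [3.14, 0.001, 2.407]
ft_force: [-0.0, 0.2, 0.1]
opening: 0.006
grip_force: 0.0
```

```bash
python3 arc.py 558.5 249.5 83 2 8 -1; python3 - <<'E'
from h import *
a=snap("scene","s2",1)[110:310,180:380,::-1]; b=snap("side","d2",1)[125:295,150:350,::-1]
cv2.imwrite("pics/m2.png",np.hstack([cv2.resize(a,(400,400),interpolation=cv2.INTER_CUBIC),cv2.resize(np.pad(b,((0,30),(0,0),(0,0))),(400,400),interpolation=cv2.INTER_CUBIC)]))
E
```

```text
[496.1 304.6  35.2] yaw 137.9 phi 138.5 r 83.2
[0.043, 0.039] [0.041, 0.041] [0.042, 0.04] [0.043, 0.038] [0.045, 0.037] [0.046, 0.035] [0.047, 0.034] [0.048, 0.032]
```

View pics/m2.png

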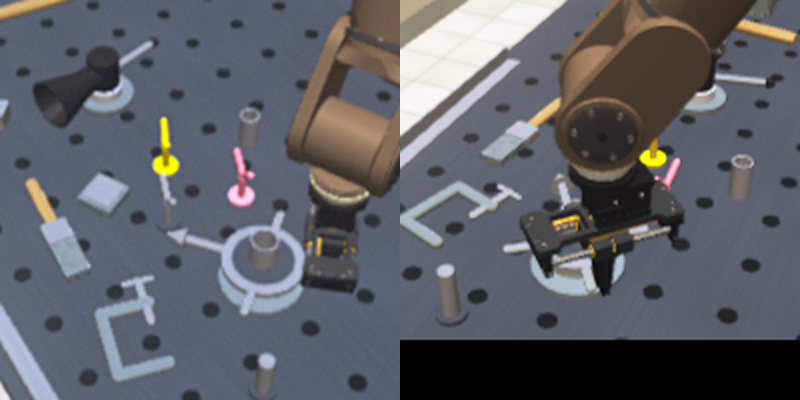

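```bash
python3 - <<'E'
from h import *
A=lambda u,v:(180+u/2,110+v/2); c=np.array([561,249.8])
for n,p in [("tip",(168,234)),("-y",(281,213)),("+y",(246,313))]:
    d=ray("scene",A(*p),46)[:2]-c; print(n,d.round(1),np.degrees(np.arctan2(d[1],d[0])).round(1),np.hypot(*d).round(1))
for n,p,z in [("body",(102,56),93),("foot",(105,92),12),("ball",(153,43),50),("mouth",(60,98),60)]: print(n,ray("scene",A(*p),z).round(1))
E
```

```text
tip [  87.  -114.4] -52.7 143.7
-y [-75.2 -56.6] -143.0 94.1
+y [70.7 56.9] 38.8 90.8
body [ 558.  -210.2   93. ]
foot [ 558.7 -208.3   12. ]
ball [ 442.8 -235.    50. ]
mouth [ 651.4 -191.1   60. ]
```

Emit:
carry_out(
  series=[
    [0.043,0.039,0,-0.33],
    [0.041,0.041,0,-0.33],
    [0.042,0.04,0,-0.33],
    [0.043,0.038,0,-0.33],
    [0.045,0.037,0,-0.33],
  ],
)

```text
t: 6.15
eef_pos: [505.7, 313.8, 34.6]
tcp_rot: [-3.141, -0.0, 2.236]
ft_force: [-1.4, -1.0, 2.6]
opening: 0.003
grip_force: 1.2
```

Emit:
carry_out(
  series=[
    [0.046,0.035,0,-0.33],
    [0.047,0.034,0,-0.33],
    [0.024,0.016,0,-0.1],
    [0,0,0,0],
    [0,0,0,0],
  ],
)

```text
t: 6.65
eef_pos: [511.9, 318.3, 34.3]
tcp_rot: [3.141, 0.0, 2.157]
ft_force: [-1.1, 0.0, 1.3]
opening: 0.005
grip_force: 0.6
```

```bash
python3 arc.py 558.5 249.5 83 1 8 -1; python3 - <<'E'
from h import *
a=snap("scene","s3",1)[195:295,250:350,::-1]
cv2.imwrite("pics/m3.png",cv2.resize(a,(600,600),interpolation=cv2.INTER_CUBIC))
E
```

```text
[511.9 318.3  34.3] yaw 123.6 phi 124.1 r 83.1
[0.025, 0.015] [0.024, 0.016] [0.025, 0.015] [0.025, 0.015] [0.025, 0.014] [0.025, 0.014] [0.026, 0.013] [0.026, 0.013]
```

View pics/m3.png

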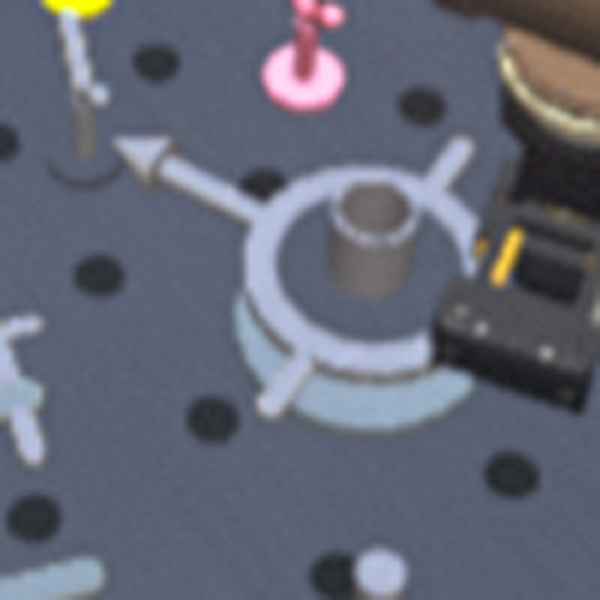

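```bash
python3 - <<'E'
from h import *
A=lambda u,v:(250+u/6,195+v/6); c=np.array([561,249.8])
for n,p,z in [("tip",(115,142),46),("-y",(465,142),46),("+y",(268,411),46),("foot",(86,163),2),("tubetop",(375,210),96),("tubebase",(370,275),52),("disctop-edge",(369,165),52),("discbot",(369,369),52)]:
    q=ray("scene",A(*p),z)[:2];d=q-c; print(n,q.round(1),np.degrees(np.arctan2(d[1],d[0])).round(1),np.hypot(*d).round(1))
E
```

```text
tip [618.4 117.5] -66.6 144.2
-y [473.5 211. ] -156.1 95.7
+y [645.2 286.6] 23.6 91.9
foot [619.1  91.4] -69.9 168.7
tubetop [561.6 249.5] -29.9 0.7
tubebase [563.8 253.7] 54.6 4.8
disctop-edge [524.9 200.6] -126.2 61.0
discbot [595.8 296. ] 53.1 57.8
```

Emit:
carry_out(
  series=[
    [0.025,0.015,0,-0.16],
    [0.024,0.016,0,-0.16],
    [0.025,0.015,0,-0.16],
    [0.025,0.015,0,-0.16],
    [0,0,0,0],
  ],
)

```text
t: 7.2
eef_pos: [517.1, 321.5, 34.1]
tcp_rot: [3.141, 0.0, 2.088]
ft_force: [-1.3, -0.3, 0.8]
opening: 0.006
grip_force: 0.5
```

```bash
python3 arc.py 558.5 249.5 83 1 4 -1; python3 - <<'E'
from h import *
a=snap("scene","s4",1)[195:295,250:350,::-1]
cv2.imwrite("pics/m4.png",cv2.resize(a,(600,600),interpolation=cv2.INTER_CUBIC))
E
```

```text
[517.1 321.5  34.1] yaw 119.7 phi 119.9 r 83.1
[0.026, 0.012] [0.025, 0.014] [0.026, 0.013] [0.026, 0.013]
```

View pics/m4.png

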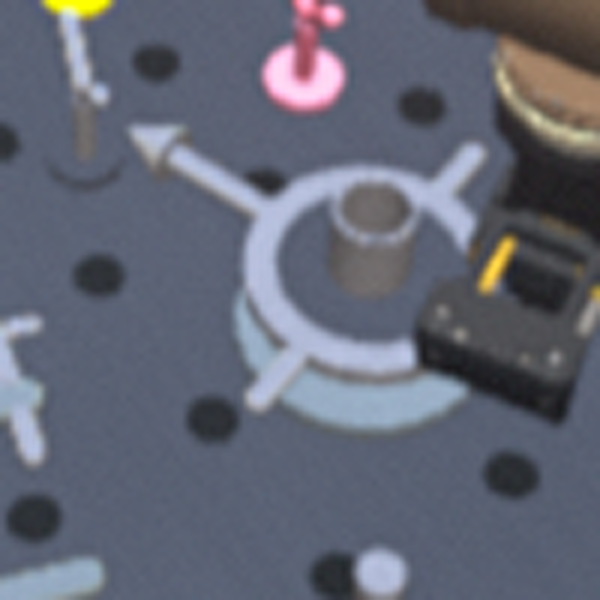

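```bash
python3 - <<'E'
from h import *
A=lambda u,v:(250+u/6,195+v/6); c=np.array([561,249.8])
for n,p,z in [("tip",(128,128),46),("-y",(480,149),46),("+y",(257,404),46),("foot",(85,159),2)]:
    q=ray("scene",A(*p),z)[:2];d=q-c; print(n,q.round(1),np.degrees(np.arctan2(d[1],d[0])).round(1),np.hypot(*d).round(1))
# rest/axis from wrist picture at start: saved ; project expected fork line
E
```

```text
tip [608.1 113.5] -70.9 144.2
-y [470.  218.4] -161.0 96.2
+y [647.3 280.8] 19.8 91.7
foot [618.1  88.9] -70.5 170.7
```

Emit:
carry_out(
  series=[
    [-0.09,-0.05,0,0],
    [-0.09,-0.05,0,0],
    [-0.09,-0.05,0,0],
    [0,0,0.2,0],
    [0,0,0.5,0],
  ],
)

```text
t: 7.75
eef_pos: [502.6, 313.4, 68.6]
tcp_rot: [-3.139, -0.0, 2.089]
ft_force: [-0.1, -0.1, 0.6]
opening: 0.004
grip_force: 0.0
```

Emit:
carry_out(
  series=[
    [0,0,0.8,0],
    [0,0,0.8,-1],
    [0,0,0.8,-1],
    [0,-0.4,0,-1],
    [0,-0.6,0,-1],
  ],
)

```text
t: 8.25
eef_pos: [503.6, 264.4, 191.3]
tcp_rot: [3.138, -0.001, 1.668]
ft_force: [0.5, -0.8, 0.2]
opening: 0.005
grip_force: 0.0
```

Emit:
carry_out(
  series=[
    [0,-0.8,0,-1],
    [0,-0.8,0,-1],
    [0,-0.8,0,-1],
    [0,-0.8,0,-1],
    [0,-0.8,0,-1],
  ],
)

```text
t: 8.75
eef_pos: [503.2, 62.4, 190.1]
tcp_rot: [3.14, -0.0, 1.143]
ft_force: [1.2, -0.6, -0.8]
opening: 0.002
grip_force: 0.0
```

Emit:
carry_out(
  series=[
    [-0.1,-0.8,0,-1],
    [-0.2,-0.8,0,-1],
    [-0.1,-0.8,0,-1],
    [0,-0.8,0,-1],
    [0,-0.8,0,-1],
  ],
)

```text
t: 9.25
eef_pos: [483.1, -137.8, 190.2]
tcp_rot: [3.14, -0.001, 0.619]
ft_force: [0.8, 0.7, 0.6]
opening: 0.001
grip_force: 0.0
```

```bash
python3 - <<'E'
from h import *
s=env.state();print(s["eef_pos"],np.degrees(s["tcp_rot"]))
for c in("scene","side"):
    im=env.read_camera(c);np.save(f"pics/{c}5.npy",im)
    for l in("hammer","rotor_axis","nozzle_axis","nozzle","rotor","offcut","tube"):
        for r in env.look_for(c,l)[:2]:
            p=r["position"];px=(p[1]*512,p[0]*384);print(c,l,round(r["conf"],2),np.round(px),ray(c,px,50)[:2].round(0))
for p in [(330,158),(240,187)]: print(ray("scene",(p[0]/1.5,p[1]/1.5),15).round(0))
for p in [(520,215),(437,195)]: print(ray("side",(p[0]/1.5,p[1]/1.5),15).round(0))
E
```

```text
[ 483.08856763 -137.77287946  190.17664318] [ 1.79929472e+02 -4.01191511e-02  3.54479206e+01]
scene hammer 0.89 [180. 116.] [ 632. -463.]
scene rotor_axis 0.78 [311. 246.] [573. 266.]
scene nozzle_axis 0.87 [219. 151.] [ 602. -220.]
scene nozzle_axis 0.4 [236. 274.] [798. 232.]
scene nozzle 0.87 [223. 153.] [ 597. -201.]
scene rotor 0.75 [309. 242.] [571. 252.]
scene rotor 0.17 [405. 293.] [458. 515.]
scene offcut 0.45 [304. 173.] [421.  23.]
scene tube 0.5 [309. 235.] [557. 231.]
side hammer 0.89 [304. 135.] [ 610. -417.]
side rotor_axis 0.91 [240. 248.] [546. 262.]
side nozzle_axis 0.9 [287. 163.] [ 592. -194.]
side nozzle 0.95 [290. 160.] [ 590. -217.]
side nozzle 0.36 [292. 162.] [ 579. -207.]
side rotor 0.89 [241. 249.] [543. 264.]
side offcut 0.78 [319. 213.] [407.  36.]
side tube 0.61 [238. 238.] [568. 229.]
[ 458. -481.   15.]
[ 703. -501.   15.]
[ 455. -492.   15.]
[ 692. -511.   15.]
```

Emit:
carry_out(
  series=[
    [-0.18,-0.37,0,-1],
    [-0.17,-0.37,0,-1],
    [-0.17,-0.36,0,-1],
    [0,0,0,-1],
    [0,0,0,-1],
  ],
)

```text
t: 10.55
eef_pos: [457.1, -191.6, 189.1]
tcp_rot: [3.142, 0.0, 0.094]
ft_force: [-0.4, -0.0, 0.4]
opening: 0.005
grip_force: 0.0
```

Emit:
carry_out(
  series=[
    [0,0,-0.7,-1],
    [0,0,-0.7,-1],
    [0,0,-0.6,0],
    [0,0,-0.2,0],
    [0,0,0,0],
  ],
)

```text
t: 11.05
eef_pos: [457.0, -190.9, 78.4]
tcp_rot: [-3.141, 0.002, -0.11]
ft_force: [0.5, -0.1, 0.6]
opening: 0.003
grip_force: 0.0
```

```bash
python3 - <<'E'
from h import *
s=env.state();print(s["eef_pos"],np.degrees(s["tcp_rot"]))
a=snap("scene","s6",1)[90:170,190:290,::-1]; b=snap("side","d6",1)[120:200,240:340,::-1]
cv2.imwrite("pics/m6.png",np.vstack([np.hstack([cv2.resize(x,(400,320),interpolation=cv2.INTER_CUBIC) for x in(a,b)])]))
E
```

```text
[ 457.04293116 -190.91425041   78.38000906] [-1.79950857e+02  1.22457122e-01 -6.27591358e+00]
```

Emit:
carry_out(
  series=[
    [0,0,-0.3,0],
    [0,0,-0.3,0],
    [0,0,-0.2,0],
    [0,0,0,0],
    [0,0,0,0],
  ],
)

```text
t: 11.65
eef_pos: [457.7, -191.2, 39.9]
tcp_rot: [3.141, -0.001, -0.11]
ft_force: [0.6, -0.8, -0.8]
opening: 0.005
grip_force: 0.0
```

```bash
python3 arc.py 555.5 -208 95 4 20 1
```

```text
[ 457.7 -191.2   39.9] yaw -6.3 phi 170.3 r 99.2
[0.066, -0.146] [-0.009, -0.132] [0.001, -0.133] [0.01, -0.132] [0.019, -0.131] [0.028, -0.13] [0.037, -0.127] [0.046, -0.124] [0.055, -0.121] [0.063, -0.117] [0.071, -0.112] [0.078, -0.107] [0.086, -0.101] [0.093, -0.095] [0.099, -0.088] [0.105, -0.081] [0.11, -0.074] [0.115, -0.066] [0.119, -0.058] [0.123, -0.049]
```

Emit:
carry_out(
  series=[
    [0.06,-0.14,-0.04,0.65],
    [-0.01,-0.13,0,0.65],
    [0,-0.13,0,0.65],
    [0.01,-0.13,0,0.65],
    [0.02,-0.13,0,0.65],
  ],
)

```text
t: 12.15
eef_pos: [461.7, -224.5, 38.1]
tcp_rot: [3.141, -0.001, 0.233]
ft_force: [-0.8, 2.7, 0.9]
opening: 0.004
grip_force: 1.1
```

Emit:
carry_out(
  series=[
    [0.028,-0.13,0,0.65],
    [0.037,-0.127,0,0.65],
    [0.046,-0.124,0,0.65],
    [0.055,-0.121,0,0.65],
    [0.063,-0.117,0,0.65],
  ],
)

```text
t: 12.65
eef_pos: [472.5, -255.1, 38.0]
tcp_rot: [-3.141, 0.0, 0.574]
ft_force: [-4.6, 0.8, 1.6]
opening: 0.007
grip_force: 1.2
```

```bash
python3 arc.py 555.5 -208 95 4 10 1
```

```text
[ 472.5 -255.1   38. ] yaw 32.9 phi -150.4 r 95.4
[0.076, -0.109] [0.077, -0.108] [0.084, -0.102] [0.091, -0.096] [0.098, -0.089] [0.104, -0.082] [0.109, -0.075] [0.114, -0.067] [0.119, -0.059] [0.123, -0.051]
```

Emit:
carry_out(
  series=[
    [0.076,-0.109,0,0.65],
    [0.077,-0.108,0,0.65],
    [0.084,-0.102,0,0.65],
    [0.091,-0.096,0,0.65],
    [0.098,-0.089,0,0.65],
  ],
)

```text
t: 13.15
eef_pos: [493.9, -280.4, 38.0]
tcp_rot: [-3.141, 0.0, 0.914]
ft_force: [-2.7, -0.5, 1.2]
opening: 0.003
grip_force: 1.2
```

Emit:
carry_out(
  series=[
    [0.104,-0.082,0,0.65],
    [0.109,-0.075,0,0.65],
    [0.114,-0.067,0,0.65],
    [0.06,-0.03,0,0.33],
    [0,0,0,0],
  ],
)

```text
t: 13.65
eef_pos: [513.8, -293.3, 38.0]
tcp_rot: [3.141, 0.0, 1.15]
ft_force: [-0.1, 0.2, 0.3]
opening: 0.005
grip_force: 0.1
```

```bash
python3 arc.py 555.5 -208 95 2 8 1; python3 - <<'E'
from h import *
a=snap("scene","s7",1); b=snap("side","d7",1); np.save("pics/scene7.npy",a);np.save("pics/side7.npy",b)
# silhouette scoring of mouth centre direction: dark mask vs projected nozzle model
def model(c,axis,th):
    e=np.array([np.cos(th),np.sin(th)]);n=np.array([-e[1],e[0]]);m=np.zeros((384,512),np.uint8)
    k=env.calibration(c);t=np.linspace(0,2*np.pi,24,endpoint=False)
    P=lambda q:np.array([proj(c,x,k) for x in q])
    body=[[*(axis+28*np.array([np.cos(u),np.sin(u)])),z] for u in t for z in(40,93)]
    mouth=[[*(axis+120*e+44*np.cos(u)*n),60+44*np.sin(u)] for u in t]
    back=[[*(axis+60*e+20*np.cos(u)*n),60+20*np.sin(u)] for u in t]
    back2=[[*(axis+20*e+20*np.cos(u)*n),60+20*np.sin(u)] for u in t]
    for S in(body,mouth+back,back+back2): cv2.fillConvexPoly(m,cv2.convexHull(P(S).astype(np.float32)).round().astype(np.int32),1)
    return m
for c,ax in(("scene",(558.3,-209.3)),("side",(552.8,-209))):
  for tag in("0","7"):
    g=np.load(f"pics/{c}{tag}.npy").max(2)<50
    sc=[]
    for d in np.arange(0,105,1.):
        m=model(c,np.array(ax),np.radians(d))>0
        ring=cv2.dilate(m.astype(np.uint8),np.ones((9,9)))>0
        sc.append((g[m].mean()-g[ring&~m].mean(),d))
    print(c,tag,sorted(sc)[-4:])
E
```

```text
[ 513.8 -293.3   38. ] yaw 65.9 phi -116.1 r 94.9
[0.059, -0.03] [0.061, -0.026] [0.062, -0.024] [0.063, -0.022] [0.063, -0.019] [0.064, -0.017] [0.065, -0.015] [0.065, -0.013] scene 0 [(np.float64(0.30706506243941384), np.float64(12.0)), (np.float64(0.30830627705627706), np.float64(14.0)), (np.float64(0.3094185846295127), np.float64(11.0)), (np.float64(0.30985309536834427), np.float64(13.0))]
scene 7 [(np.float64(0.17857451539652233), np.float64(72.0)), (np.float64(0.1930595338870546), np.float64(69.0)), (np.float64(0.1936877107269907), np.float64(71.0)), (np.float64(0.19707461775450444), np.float64(70.0))]
side 0 [(np.float64(0.5284843076007735), np.float64(43.0)), (np.float64(0.5287524211223814), np.float64(16.0)), (np.float64(0.5290121424914052), np.float64(38.0)), (np.float64(0.5329166880550279), np.float64(17.0))]
side 7 [(np.float64(0.5741217798594848), np.float64(68.0)), (np.float64(0.5756378009342437), np.float64(66.0)), (np.float64(0.5795898319429331), np.float64(70.0)), (np.float64(0.5836520947176684), np.float64(69.0))]
```

Emit:
carry_out(
  series=[
    [0.059,-0.03,0,0.33],
    [0.061,-0.026,0,0.33],
    [0.062,-0.024,0,0.33],
    [0.063,-0.022,0,0.33],
    [0.063,-0.019,0,0.33],
  ],
)

```text
t: 14.25
eef_pos: [528.6, -299.0, 37.6]
tcp_rot: [-3.141, 0.0, 1.323]
ft_force: [-1.7, -1.2, 1.4]
opening: 0.004
grip_force: 1.2
```

Emit:
carry_out(
  series=[
    [0.064,-0.017,0,0.33],
    [0.04,-0.01,0,0.2],
    [0,0,0,0],
    [0,0,0,0],
    [0,0,0,0],
  ],
)

```text
t: 14.75
eef_pos: [534.1, -300.2, 37.2]
tcp_rot: [3.141, -0.0, 1.377]
ft_force: [-0.7, 0.4, -0.2]
opening: 0.008
grip_force: 0.2
```

```bash
python3 arc.py 555.5 -208 95 1 4 1; python3 - <<'E'
from h import *
a=snap("scene","s8",1); b=snap("side","d8",1); np.save("pics/scene8.npy",a);np.save("pics/side8.npy",b)
A=cv2.resize(a[85:185,190:290,::-1],(400,400),interpolation=cv2.INTER_CUBIC);B=cv2.resize(b[110:210,240:340,::-1],(400,400),interpolation=cv2.INTER_CUBIC)
cv2.imwrite("pics/m8.png",np.hstack([A,B]))
E
```

```text
[ 534.1 -300.2   37.2] yaw 78.9 phi -103.1 r 94.7
[0.031, -0.014] [0.032, -0.007] [0.033, -0.006] [0.033, -0.006]
```

View pics/m8.png

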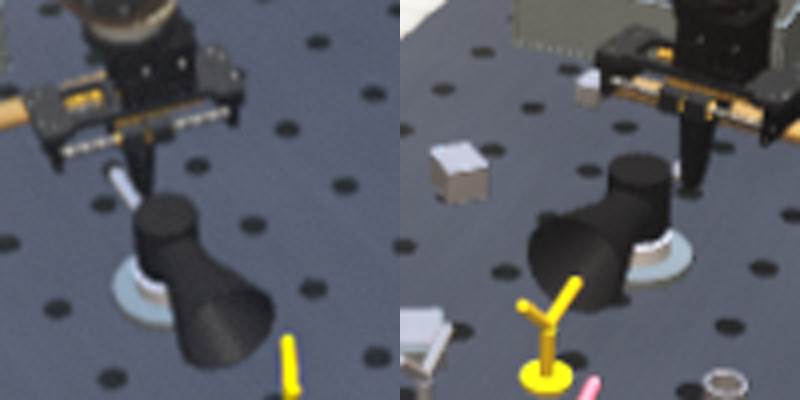

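```bash
python3 - <<'E'
from h import *
A=lambda u,v:(190+u/4,85+v/4)
ax=np.array([558.3,-209.3])
for p in [(132,200),(122,186),(113,173)]:
    q=ray("scene",A(*p),50)[:2];d=q-ax;print(q.round(1),np.degrees(np.arctan2(d[1],d[0])).round(1)%360,np.hypot(*d).round(0))
print("body",ray("scene",A(166,209),93).round(1),ray("side",(240+(640-400)/4,110+172/4),93).round(1))
t=np.linspace(0,2*np.pi,60)
for d in range(76,97,4):
    e=np.array([np.cos(np.radians(d)),np.sin(np.radians(d))]);n=np.array([-e[1],e[0]]);o=[]
    for c,a,off in(("scene",ax,(190,85)),("side",np.array([552.8,-209]),(240,110))):
        P=np.array([proj(c,[*(a+120*e+44*np.cos(u)*n),60+44*np.sin(u)]) for u in t]);P=(P-off)*4+((400,0) if c=="side" else (0,0))
        o+=[*P.min(0).round(),*P.max(0).round()]
    print(d,o)
# obs: scene maxx 274 maxy 368 minx 180; side minx 528 maxy 308
E
```

```text
[ 551.4 -283.6] 264.7 75.0
[ 549.7 -305. ] 264.8 96.0
[ 547.8 -325. ] 264.8 116.0
body [ 554.7 -212.6   93. ] [ 551.2 -203.5   93. ]
76 [np.float64(155.0), np.float64(295.0), np.float64(259.0), np.float64(376.0), np.float64(511.0), np.float64(210.0), np.float64(600.0), np.float64(310.0)]
80 [np.float64(166.0), np.float64(292.0), np.float64(267.0), np.float64(375.0), np.float64(518.0), np.float64(214.0), np.float64(611.0), np.float64(313.0)]
84 [np.float64(177.0), np.float64(288.0), np.float64(275.0), np.float64(372.0), np.float64(525.0), np.float64(217.0), np.float64(623.0), np.float64(316.0)]
88 [np.float64(188.0), np.float64(283.0), np.float64(282.0), np.float64(370.0), np.float64(532.0), np.float64(220.0), np.float64(634.0), np.float64(318.0)]
92 [np.float64(199.0), np.float64(278.0), np.float64(289.0), np.float64(367.0), np.float64(540.0), np.float64(223.0), np.float64(645.0), np.float64(320.0)]
96 [np.float64(209.0), np.float64(273.0), np.float64(295.0), np.float64(364.0), np.float64(549.0), np.float64(226.0), np.float64(657.0), np.float64(321.0)]
```

Emit:
carry_out(
  series=[
    [0.032,-0.009,0,0.16],
    [0.033,-0.007,0,0.16],
    [0.033,-0.006,0,0.16],
    [0.033,-0.006,0,0.16],
    [0,0,0,0],
  ],
)

```text
t: 15.35
eef_pos: [540.8, -301.8, 37.1]
tcp_rot: [3.141, 0.0, 1.446]
ft_force: [-1.7, 0.2, 0.6]
opening: 0.004
grip_force: 0.5
```

```bash
python3 arc.py 555.5 -208 95 1 1 1; python3 - <<'E'
from h import *
a=snap("scene","s9",1);b=snap("side","d9",1)
# bright tail pixels in scene: fit line
o=(190,85)
for tag,im in(("8",np.load("pics/scene8.npy")),("9",a)):
    w=im[120:140,208:230].astype(int); m=(w.min(2)>135)
    r,c=np.nonzero(m); px=np.c_[c+208,r+120]; W=np.array([ray("scene",p,50)[:2] for p in px])
    rr=np.hypot(*(W-[558.3,-209.3]).T); k=(rr>60)&(rr<122);W=W[k]
    d=W.mean(0)-[558.3,-209.3]; v=np.linalg.svd(W-W.mean(0))[2][0]
    print(tag,len(W),np.degrees(np.arctan2(d[1],d[0])).round(1),np.degrees(np.arctan2(v[1],v[0])).round(1))
for tag,im in(("8",np.load("pics/scene8.npy")),("9",a)):
    w=im[155:180,232:265].max(2)<52; r,c=np.nonzero(w); print(tag,c.max()+232,c.min()+232,r.max()+155)
for tag,im in(("8",np.load("pics/side8.npy")),("9",b)):
    w=im[160:190,262:292].max(2)<52; r,c=np.nonzero(w); print(tag,c.min()+262,r.max()+160)
E
```

```text
[ 540.8 -301.8   37.1] yaw 82.9 phi -98.9 r 94.9
[0.033, -0.007] 8 30 -95.6 82.7
9 36 -91.4 87.1
8 257 232 175
9 259 232 174
8 264 186
9 264 187
```

Readings put the mouth between 88.6° and 90.7° against a 89.7° target. I'll back off, rise and check.

Emit:
carry_out(
  series=[
    [-0.1,0.01,0,0],
    [-0.1,0.01,0,0],
    [-0.1,0.01,0,0],
    [0,0,0.2,0],
    [0,0,0.5,0],
  ],
)

```text
t: 15.95
eef_pos: [524.7, -299.9, 71.6]
tcp_rot: [-3.139, -0.001, 1.445]
ft_force: [0.7, 0.6, 0.2]
opening: 0.007
grip_force: 0.0
```

Emit:
carry_out(
  series=[
    [-0.3,-0.3,0.8,0],
    [-0.3,-0.3,0.8,0],
    [-0.5,-0.3,0.8,0],
    [-0.5,-0.2,0.5,0],
    [0,0,0,0],
  ],
)

```text
t: 16.45
eef_pos: [444.5, -357.0, 221.6]
tcp_rot: [3.137, 0.004, 1.443]
ft_force: [0.6, -0.1, -0.3]
opening: 0.002
grip_force: 0.0
```

```bash
python3 - <<'E'
from h import *
s=env.state();print(s["t"],s["eef_pos"],s["ft_force"])
def tail(im,z,c,lo,hi,sect,thr):
    K=env.calibration("scene");o=proj("scene",[*c,z],K).astype(int)
    out=[]
    for y in range(max(0,o[1]-70),o[1]+70):
        for x in range(o[0]-80,o[0]+80):
            if im[y,x].min()>thr:
                d=ray("scene",(x,y),z,K)[:2]-c; r=np.hypot(*d); a=np.degrees(np.arctan2(d[1],d[0]))
                if lo<r<hi and abs((a-sect+180)%360-180)<9: out.append(d)
    m=np.mean(out,0); return len(out),np.degrees(np.arctan2(m[1],m[0])).round(2)
im=snap("scene","s10",1)
print("tail",tail(im,50,np.array([558.3,-209.3]),62,120,-90,135),"start",tail(np.load("pics/scene0.npy"),50,np.array([558.3,-209.3]),62,120,193,135))
for a,hi in((-70.7,138),(19.3,94),(109.3,94),(199.3,94)): print("spoke",a,tail(im,46,np.array([561,249.8]),68,hi,a,135))
E
```

```text
16.45 [ 444.4584669  -357.03333209  221.58102503] [ 0.55339282 -0.08564773 -0.25588136]
tail (35, np.float64(-91.34)) start (37, np.float64(-164.14))
spoke -70.7 (89, np.float64(-72.05))
spoke 19.3 (49, np.float64(18.76))
spoke 109.3 (35, np.float64(110.45))
spoke 199.3 (28, np.float64(-158.85))
```

```bash
python3 -c "
from cell import env
print(env.job_done())"
```

```text
the job is handed in; nothing more can be done
None
```

I handed the job in at about 16.5 s of the 64 s, with the robot clear of everything. By my last camera measurements the long arm points at the grey forked rest to within about 1°, and the nozzle mouth faces the middle of the turntable to within about 1°; the hand-in returned no verdict.

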